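Dock the bench supply against its stop and switch it on

ROBOT

A 7-joint arm with a two-finger parallel gripper is mounted at the origin on a cart in front of the work surface, level with it; the furniture and walls round the work are solid. World frame = base frame: x ahead of the robot, y to its left, z up, the work surface at z = 0. Lengths are in m, angles in rad, forces in N, time in s.
With the tool pointing down it reaches from about 0.4 to 0.875 m from the base axis. Payload 6.5 kg.
Tool frame: the origin (TCP) lies on the centre line of the jaws, within the pads' length; the fingertips stand ahead of it and the grasp point (between the pads) lies 6 mm ahead of it (arm.nose_length is the z of the fingertips in the tool frame, in m); z points along the fingers, y is the line along which they close (so a half turn about z gives the same grasp; the last joint's range is limited). The gripper opens to 88 mm and grips with 3 to 60 N. Pads are 18 mm wide; open, the fingers measure 123 mm over their backs; the gripper's body (75 mm by 187 mm) begins 45 mm behind the grasp point.
Start: joints at [1.146, 0.536, -0.004, 1.538, 0.003, 1.067, -0.071], TCP at [0.228, -0.609, 0.264] pointing down, gripper open.
Joint ranges: [-2.7, 2.7], [-0.37, 2.16], [-1.27, 1.26], [0.24, 2.4], [-1.31, 4.45], [0.19, 1.91], [-2.76, 2.76]. Speed limits (rad/s): [2.39, 2.39, 3.14, 3.14, 3.14, 3.14, 3.14].

INTERFACE

Orientations are given as a unit quaternion [x, y, z, w].
In Python, from rig import arm gives the robot as it stands.
- The arm moves only by the tool drive_tool, never from a script. Its argument "commands" is a list of rows, each a list of 3 entries, a list of its own where there are three numbers: the finger opening in cm, from 0 to 8.81, then the shift along the tool's x, y, z in cm, then the turn about the tool's z in rad. In form: [[claw, [tx, ty, tz], yaw], ...]. A call has 1 to 10 rows; each row is the pose to reach, as a shift and turn from the pose commanded when the call began, along the tool's axes at that moment; what a row does not reach only later rows make up. A row lasts 1/12 s, in which the tool goes at most 41.7 mm and 7.16 degrees, less where a joint would pass 70% of its speed; a pose out of reach is approached as far as the arm can. A call with a gripper value outside its range is refused whole. The fingers move at their own pace and stop on an object; "squeeze" is the grip in N (left out, the last holds). Time passes only in rows, so rows that repeat a pose let the fingers close. It gives the time, the measured TCP pose, the force, the opening and the grip force at its end, in the units of the state.
- arm.get_state(): the state, without advancing time (a new reading comes with each control period).
- arm.camera(name): name is "scene" or "top" or "wrist"; returns the picture (420x560x3 uint8, red, green, blue); there is no depth.
- arm.get_calibration(name): a dict with "K" (3x3 intrinsics, pixels), "rvec" (rotation vector, rad) and "tvec" (3), from world to camera coordinates, as OpenCV has them; the wrist camera has in their place "T_tool_cam" (4x4, takes a point from camera to tool coordinates, whose origin is the TCP and whose axes are the flange's). Camera axes: x right, y down, z forward; pixel columns grow to the right and rows downward; lengths in m; the calibration is good to about 2 mm. A picture is of the moment at which its call begins: read the wrist's pose just before it. get_calibration takes no time and is no camera call.
- arm.sign_off(): hands the job in; it is judged then, once.
The state is a dict: "time": time; "joints": joint angles; "qd": joint speeds; "joint_efforts": joint torques, N m; "ee_pos": TCP position; "tool_rot": TCP orientation; "force": force on the tool from outside, world axes, zero at the start; "wrist_torque": the same for the moment, N m; "gripper_width": opening from 0.0 (shut) to 1.0 (fully open); "grasp_force": force on a finger pad.
Only numpy, scipy, OpenCV 4.12 (cv2) and the standard library are available. Lean on these libraries where they do the work, as an engineer would, in place of code of your own. Each camera call takes 0.05 s, during which the arm holds its last target. There are 200 camera calls.

TASK

Lay the roll of film that is in the way in the shallow tray, then slide the bench power supply along its base board back against the fixed steel stop, square and flush between its two cheeks. With the supply braced there, push its round button fully in; it stays in by itself. Leave the square button out, and do not disturb the jar or the pump bottle.

Things in the scene. Friction and masses are not known exactly. Their poses are not given: they have to be found in the camera images.
- power_supply: Loose flat grey instrument with black front panel, 100 deep (own x) x 170 wide (own y) x 58 mm high, 0.64 to 0.96 kg, on four rubber feet; slides under a push of 3 to 7 N. Origin: centre of its underside. Own +x points to its flat back, which goes against the stop; the panel, at own x = -50 mm, has a display and two buttons and is bare for pushing from 40 to 85 mm either side of the middle.
- round_button (a joint): Round grey push button, 22 mm diameter, on the front panel: 0 = out (face 12 mm proud of the panel), 0.008 m = fully in (4 mm proud). Pushed along the supply's +x. It takes about 11 N to move, more than makes the unbraced supply slide; it has no spring and stays where it is left.
- round_button_face (a point): Centre of the round button's face: 26 mm to the supply's own +y side of the middle, 27 mm above the base board; moves in with the button.
- square_button (a joint): Travel of the square grey push button, 21 x 21 mm, on the front panel, 0 = out (12 mm proud); works like the round one. To be left out.
- square_button_face (a point): Centre of the square button's face: 26 mm to the supply's own -y side of the middle, 27 mm above the base board.
- stop_bracket: Steel stop on a grey base board, fixed to the worktop; board 250 wide, 6 mm thick, own x -290 to 35 mm. Origin: under the middle of the face that the supply's back must touch, at worktop height; own +x points through the stop, away from the robot. Stop 216 wide, top 40 mm up. At each end a cheek, top 36 mm up, runs 27 mm to -x, then flares to x = -48; 204 between cheeks, 222 at the mouth.
- film_roll_center (a point): Centre of the roll's axis; own y runs along the roll.
- film_roll: Loose roll of blue film: stiff cylinder 44 mm diameter, 194 mm long, 0.12 kg, lying on the base board between the supply and the stop. Origin: the middle of its length, at its underside as first laid down (22 mm below the axis); own y runs along the roll.
- tray: Shallow open aluminium tray fixed to the worktop, 226 (own x) x 100 (own y) mm outside, walls 18 mm high and 4 mm thick, floor 4 mm thick. Origin: centre of its underside. It stands beside the base board, on one side or the other.
- part_box: Fixed blue open-topped box of small parts, 98 x 125 x 35 mm, on the side opposite the tray. Origin: centre of its underside.
- jar: Bystander: small white jar with a red screw cap, 54 mm diameter, 39 mm high, to the left, near the robot. Origin: centre of its underside.
- pump_bottle: Bystander: white plastic bottle with a pump cup on top, 66 mm diameter, 158 mm high, beyond the stop to the left. Origin: centre of its underside.

How it is judged:
By the outcome, as a careful person would: the job done as asked, in the order asked, and still so for the second after the job is handed in, with the robot touching nothing.
It also fails if it takes over 72 s, if anything falls off the work surface, if the arm or the gripper's body presses on something with over 40 N, if the wrist force passes 120 N, or if a joint passes its speed limit or range.

## Working session

There is one attempt and no reset: what is moved stays moved. The work goes in short steps, Python scripts to look and compute and a tool call to move; the robot and the scene stay as the last step left them, time stands still between calls to the robot, and variables do not carry over. Pictures are saved under pics/ and viewed, at most 10 in all, crops included, and the job is handed in when it is done.

Besides the shell and the picture viewer there is one more tool, called after "Request:" by a JSON object that holds its "op" and its "data". drive_tool: Moves the arm, as the interface text tells. Its arguments: {"type":"object","properties":{"commands":{"type":"array","items":{"type":"array"}},"squeeze":{"type":"number"}},"required":["commands"]}

```bash
mkdir -p pics; python3 - <<'E'
from rig import arm
import cv2
s=arm.get_state();print(s, arm.nose_length)
a=arm.camera("scene");b=arm.camera("top")
cv2.imwrite("pics/s0.png",a[...,::-1]);cv2.imwrite("pics/t0.png",b[...,::-1])
for n in("scene","top","wrist"):print(n,arm.get_calibration(n))
E
```

```text
{'time': 0.0, 'joints': array([ 1.14577921,  0.53718234, -0.00443453,  1.53884081,  0.00258649,
        1.06728697, -0.07119388]), 'qd': array([-3.74151244e-04, -1.78843727e-04, -5.47363577e-04,  1.63294427e-05,
       -2.45614437e-04, -5.73511210e-07, -4.36034780e-04]), 'joint_efforts': array([ 8.61164644e-04, -5.70976818e+01,  9.91698727e-01, -2.51600862e+01,
       -5.61114214e-02,  1.79967040e-02,  2.16313210e-04]), 'ee_pos': array([ 0.22805134, -0.60808505,  0.26284119]), 'tool_rot': array([ 9.83942983e-01,  1.78481015e-01, -2.09428804e-04, -8.29845764e-04]), 'force': array([-0.1552684 ,  0.61139665,  0.60891545]), 'wrist_torque': array([ 0.05693466,  0.03070429, -0.04430708]), 'grasp_force': 0.0, 'gripper_width': 0.9997912523224761} 0.025
scene {'K': array([[545.75314852,   0.        , 272.71343866],
       [  0.        , 545.75314852, 204.21801506],
       [  0.        ,   0.        ,   1.        ]]), 'rvec': array([ 0.68668261, -2.50618086,  1.32952212]), 'tvec': array([0.47158293, 0.24607379, 1.21711991])}
top {'K': array([[400.59969855,   0.        , 275.0680092 ],
       [  0.        , 400.59969855, 211.49726357],
       [  0.        ,   0.        ,   1.        ]]), 'rvec': array([ 2.11761901, -2.16760176,  0.16233517]), 'tvec': array([-0.05363531,  0.5772124 ,  0.92617463])}
wrist {'K': array([[361.29982001,   0.        , 281.08635968],
       [  0.        , 361.29982001, 205.19137498],
       [  0.        ,   0.        ,   1.        ]]), 'T_tool_cam': array([[ 2.36071481e-04, -9.61788010e-01, -2.73795121e-01,
         7.03394488e-02],
       [ 9.99999324e-01, -8.47055092e-05,  1.15977255e-03,
         2.41167809e-04],
       [-1.13864728e-03, -2.73795209e-01,  9.61787340e-01,
        -1.21694955e-01],
       [ 0.00000000e+00,  0.00000000e+00,  0.00000000e+00,
         1.00000000e+00]])}
```

View pics/s0.png

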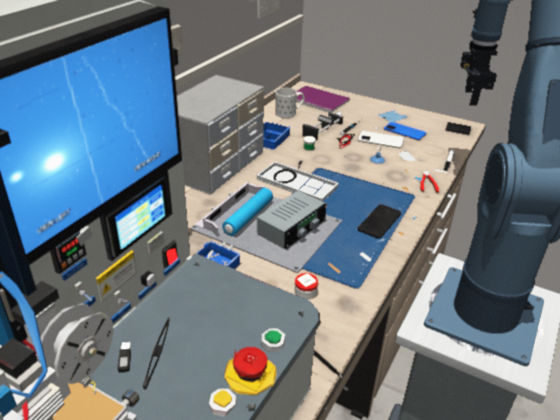

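View pics/t0.png

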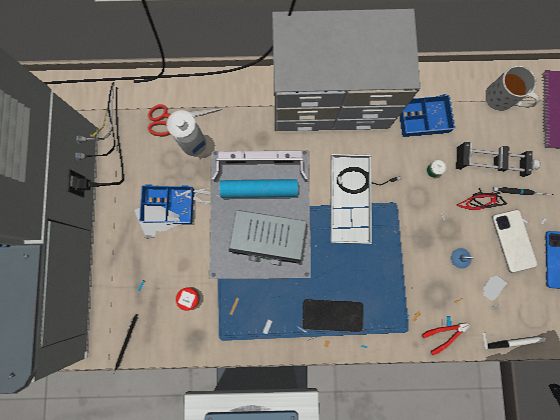

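```bash
python3 - <<'E'
import cv2
b=cv2.imread("pics/t0.png")[130:300,190:400]
cv2.imwrite("pics/t1.png",cv2.resize(b,None,fx=3.5,fy=3.5,interpolation=cv2.INTER_CUBIC))
E
cat > h.py <<'E'
import numpy as np,cv2
from rig import arm
from scipy.spatial.transform import Rotation as R
def world(name,uv,z,s=None):
    c=arm.get_calibration(name);uv=np.array(uv,float).reshape(-1,2)
    d=np.c_[uv,np.ones(len(uv))]@np.linalg.inv(c["K"]).T
    if name=="wrist":
        T=np.eye(4);T[:3,:3]=R.from_quat(s["tool_rot"]).as_matrix();T[:3,3]=s["ee_pos"]
        T=T@c["T_tool_cam"];o=T[:3,3];d=d@T[:3,:3].T
    else:
        Rm=cv2.Rodrigues(c["rvec"])[0];o=-Rm.T@c["tvec"];d=d@Rm
    z=np.broadcast_to(z,len(uv))
    return o+d*((z-o[2])/d[:,2])[:,None]
E
```

```text
(no output)
```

View pics/t1.png

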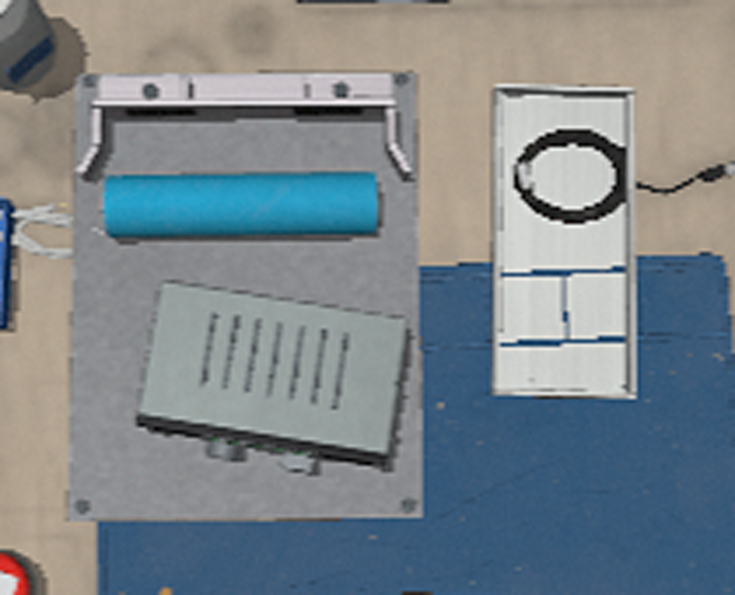

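```bash
python3 - <<'E'
from h import *
np.set_printoptions(precision=4,suppress=True)
f=lambda p,z:world("top",np.array(p)/3.5+[190,130],z)
for n,p,z in [("board",[(77,72),(414,72),(422,519),(68,519)],.006),("stop",[(97,104),(393,102)],.04),("roll",[(105,205),(379,203)],.028),
 ("sup",[(163,282),(408,318),(390,456),(141,414)],.064),("but",[(226,458),(300,470)],.033),("tray",[(494,88),(634,88),(635,398),(493,398)],.018)]:
  q=f(p,z);print(n,q[:,:2].tolist(),"c",q.mean(0),[np.linalg.norm(q[i]-q[i-1]).round(4) for i in range(len(q))], "ang deg",np.degrees(np.arctan2(*(q[0]-q[1])[:2])))
E
```

```text
board [[0.7441165795292443, 0.0916278833943558], [0.7382258954968887, -0.15635958245853004], [0.4137948330074895, -0.15038821929276136], [0.41954467527804123, 0.09776663676554485]] c [ 0.5789 -0.0293  0.006 ] [np.float64(0.3246), np.float64(0.2481), np.float64(0.3245), np.float64(0.2482)] ang deg 1.3607456872949668
stop [[0.7095650254569477, 0.072086452142636], [0.7060556686192575, -0.1376011538174184]] c [ 0.7078 -0.0328  0.04  ] [np.float64(0.2097), np.float64(0.2097)] ang deg 0.9588195002411396
roll [[0.6389682575894777, 0.06824515466778235], [0.635834638811431, -0.12610366282946053]] c [ 0.6374 -0.0289  0.028 ] [np.float64(0.1944), np.float64(0.1944)] ang deg 0.9237389582551048
sup [[0.5770697796431226, 0.024149683959806517], [0.5486154878810674, -0.1408892681659618], [0.45649430437652483, -0.12569159231859073], [0.48820191215377434, 0.03961808931933351]] c [ 0.5176 -0.0507  0.064 ] [np.float64(0.0902), np.float64(0.1675), np.float64(0.0934), np.float64(0.1683)] ang deg 9.782171036940994
but [[0.4586343253111276, -0.015078335323156652], [0.44928624361311614, -0.0656816559988797]] c [ 0.454  -0.0404  0.033 ] [np.float64(0.0515), np.float64(0.0515)] ang deg 10.46640212734893
tray [[0.7211157191823856, -0.2128605339047872], [0.7187065681264558, -0.3143751130303782], [0.49419398232416584, -0.30174840851273366], [0.49651554150600213, -0.20220816016464105]] c [ 0.6076 -0.2578  0.018 ] [np.float64(0.2249), np.float64(0.1015), np.float64(0.2249), np.float64(0.0996)] ang deg 1.3594922377300898
```

The top view gives the board, stop, roll, supply (yaw ≈ -10°, about 20 mm too far right) and tray, all matching the given sizes. I'm moving over the roll.

Request:
{"op": "drive_tool", "data": {"commands": [[6.5,[29.3,-20,3],-0.595],[6.5,[29.3,-20,3],-0.595],[6.5,[29.3,-20,3],-0.595],[6.5,[29.3,-20,3],-0.595],[6.5,[29.3,-20,3],-0.595],[6.5,[29.3,-20,3],-0.595],[6.5,[29.3,-20,3],-0.595],[6.5,[29.3,-20,3],-0.595],[6.5,[29.3,-20,3],-0.595],[6.5,[29.3,-20,3],-0.595]], "squeeze": 20}}

```text
time: 0.93
ee_pos: [0.4358, -0.3123, 0.2332]
tool_rot: [0.886, 0.463, 0.001, -0.001]
force: [0.7, 0.3, 0.6]
gripper_width: 0.741
grasp_force: 0.0
```

```bash
cat >> h.py <<'E'
def go(x,y,z,yawdeg):
    "command (cm, rad) from the present pose to TCP x,y,z, tool x at yawdeg"
    s=arm.get_state();M=R.from_quat(s["tool_rot"]).as_matrix()
    t=M.T@(np.array([x,y,z])-s["ee_pos"])*100
    y0=np.degrees(np.arctan2(M[1,0],M[0,0]));d=(y0-yawdeg+180)%360-180
    print("t",round(s["time"],2),"pos",s["ee_pos"].round(4),"yaw",y0.round(1),"F",s["force"].round(1),"w",round(s["gripper_width"]*8.81,2),"-> cmd",t.round(2),round(np.radians(d),3),"tilt",M[:,2].round(3))
E
python3 -c "
from h import *
go(.637,-.029,.19,88.9)"
```

```text
t 0.93 pos [ 0.4358 -0.3123  0.2332] yaw 55.2 F [0.7 0.3 0.6] w 6.53 -> cmd [34.73  0.34  4.44] -0.589 tilt [ 0.001  0.003 -1.   ]
```

Request:
{"op": "drive_tool", "data": {"commands": [[6.5,[34.7,0.4,4.4],-0.59],[6.5,[34.7,0.4,4.4],-0.59],[6.5,[34.7,0.4,4.4],-0.59],[6.5,[34.7,0.4,4.4],-0.59],[6.5,[34.7,0.4,4.4],-0.59],[6.5,[34.7,0.4,4.4],-0.59],[6.5,[34.7,0.4,4.4],-0.59],[6.5,[34.7,0.4,4.4],-0.59],[6.5,[34.7,0.4,4.4],-0.59],[6.5,[34.7,0.4,4.4],-0.59]]}}

```text
time: 1.77
ee_pos: [0.6377, -0.0324, 0.1888]
tool_rot: [0.714, 0.7, 0.001, -0.001]
force: [-0.4, 0.6, -0.0]
gripper_width: 0.743
grasp_force: 0.0
```

```bash
python3 -c "
from h import *
go(.637,-.029,.036,88.9)
s=arm.get_state();cv2.imwrite('pics/w1.png',arm.camera('wrist')[...,::-1])"
```

```text
t 1.77 pos [ 0.6377 -0.0324  0.1888] yaw 88.8 F [-0.4  0.6 -0. ] w 6.55 -> cmd [ 0.29 -0.08 15.28] -0.002 tilt [-0.     0.003 -1.   ]
```

View pics/w1.png

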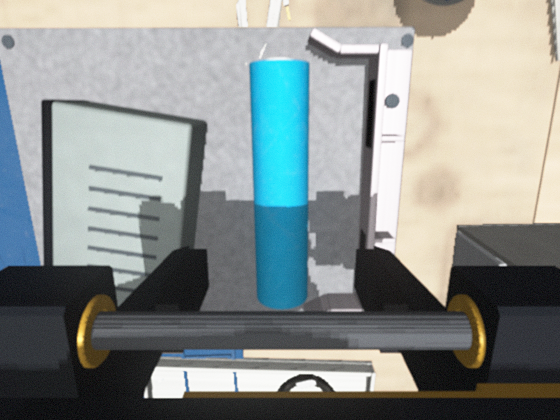

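The roll (columns 251–308, rows 60–305) is centred between the fingertips at columns 208 and 355. I'm descending and gripping.

Request:
{"op": "drive_tool", "data": {"commands": [[6.5,[0.3,0,4],0],[6.5,[0.3,0,8],0],[6.5,[0.3,0,11.5],0],[6.5,[0.3,0,14],0],[6.5,[0.3,0,15.2],0],[6.5,[0.3,0,15.2],0],[3,[0.3,0,15.2],0],[3,[0.3,0,15.2],0],[3,[0.3,0,15.2],0],[3,[0.3,0,15.2],0]], "squeeze": 20}}

```text
time: 2.65
ee_pos: [0.6377, -0.035, 0.0397]
tool_rot: [0.717, 0.697, 0.001, 0.001]
force: [-0.7, -0.1, 4.9]
gripper_width: 0.492
grasp_force: 20.0
```

Request:
{"op": "drive_tool", "data": {"commands": [[3,[0,0,0],0],[3,[0,0,-0.8],0],[3,[0,0,-3],0],[3,[0,0,-6],0],[3,[0,0,-9],0],[3,[0,0,-11],0],[3,[0,0,-12],0],[3,[0,0,-12],0]]}}

```text
time: 3.32
ee_pos: [0.6379, -0.0347, 0.1606]
tool_rot: [0.717, 0.697, 0.002, 0.002]
force: [1.0, -0.1, -0.8]
gripper_width: 0.493
grasp_force: 20.0
```

```bash
python3 -c "
from h import *
go(.6076,-.2578,.15,-2)
print(arm.get_state()['grasp_force'])"
```

```text
t 3.32 pos [ 0.6379 -0.0347  0.1606] yaw 88.4 F [ 1.  -0.1 -0.8] w 4.34 -> cmd [-22.39  -2.43   1.05] 1.579 tilt [ 0.005 -0.    -1.   ]
19.955778410076164
```

Request:
{"op": "drive_tool", "data": {"commands": [[3,[-22.4,-3,1],1.58],[3,[-22.4,-3,1],1.58],[3,[-22.4,-3,1],1.58],[3,[-22.4,-3,1],1.58],[3,[-22.4,-3,1],1.58],[3,[-22.4,-3,1],1.58],[3,[-22.4,-3,1],1.58],[3,[-22.4,-3,1],1.58],[3,[-22.4,-3,1],1.58],[3,[-22.4,-3,1],1.58]]}}

```text
time: 4.15
ee_pos: [0.5992, -0.2576, 0.1457]
tool_rot: [0.99, 0.143, -0.001, -0.001]
force: [-0.4, 0.6, -0.9]
gripper_width: 0.497
grasp_force: 19.9
```

```bash
python3 -c "
from h import *
go(.602,-.258,.1,-2)"
```

```text
t 4.15 pos [ 0.5992 -0.2576  0.1457] yaw 16.5 F [-0.4  0.6 -0.9] w 4.38 -> cmd [0.27 0.12 4.57] 0.322 tilt [-0.003  0.001 -1.   ]
```

Request:
{"op": "drive_tool", "data": {"commands": [[3,[0.3,0.1,1],0.12],[3,[0.3,0.1,2.5],0.24],[3,[0.3,0.1,4.6],0.32],[3,[0.3,0.1,4.6],0.32],[3,[0.3,0.1,4.6],0.32],[3,[0.3,0.1,4.6],0.32]]}}

```text
time: 4.65
ee_pos: [0.6034, -0.2579, 0.1016]
tool_rot: [1.0, -0.012, -0.0, -0.0]
force: [-0.4, 0.2, -0.7]
gripper_width: 0.492
grasp_force: 20.0
```

```bash
python3 -c "
from h import *
go(.602,-.258,.039,-2)
s=arm.get_state();cv2.imwrite('pics/t2.png',cv2.resize(arm.camera('top')[130:300,190:400,::-1],None,fx=3.5,fy=3.5,interpolation=2))"
```

```text
t 4.65 pos [ 0.6034 -0.2579  0.1016] yaw -1.4 F [-0.4  0.2 -0.7] w 4.34 -> cmd [-0.14  0.01  6.26] 0.011 tilt [-0.001  0.    -1.   ]
```

View pics/t2.png

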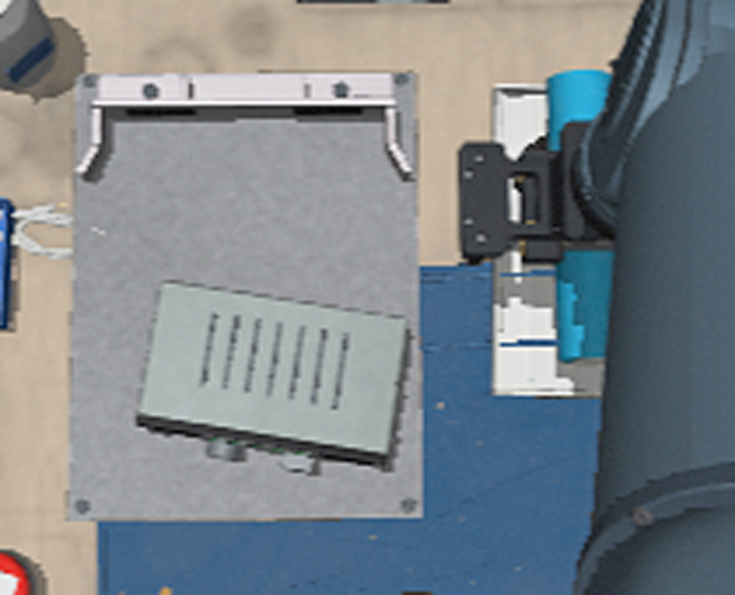

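```bash
python3 -c "
from h import *
print(world('top',np.array([(578,72),(583,360)])/3.5+[190,130],.09))"
```

```text
[[ 0.70959199 -0.25912892  0.09      ]
 [ 0.51502595 -0.25201647  0.09      ]]
```

The held roll runs from (578,72) to (583,360), 195 mm long as given, with its centre about 5 mm from the tray's. I'm lowering it with a small correction.

Request:
{"op": "drive_tool", "data": {"commands": [[3,[-0.4,0.2,2],0],[3,[-0.4,0.2,4],0],[3,[-0.4,0.2,5.5],0],[3,[-0.4,0.2,6.1],0],[3,[-0.4,0.2,6.2],0],[3,[-0.4,0.2,6.2],0],[3,[-0.4,0.2,6.2],0],[5.2,[-0.4,0.2,6.2],0],[5.2,[-0.4,0.2,6.2],0],[5.2,[-0.4,0.2,6.2],0]]}}

```text
time: 5.53
ee_pos: [0.6001, -0.26, 0.0405]
tool_rot: [1.0, -0.013, 0.001, 0.0]
force: [0.3, 0.7, 0.6]
gripper_width: 0.593
grasp_force: 0.0
```

Request:
{"op": "drive_tool", "data": {"commands": [[5.2,[0,0,0],0],[5.2,[0,0,-1],0],[5.2,[0,0,-3],0],[5.2,[0,0,-6],0],[5.2,[0,0,-10],0],[5.2,[0,0,-12],0],[5.2,[0,0,-12],0]]}}

```text
time: 6.12
ee_pos: [0.6028, -0.2613, 0.1663]
tool_rot: [1.0, -0.013, 0.005, 0.002]
force: [1.2, -1.1, -0.6]
gripper_width: 0.591
grasp_force: 0.0
```

```bash
python3 -c "
from h import *
go(.518,-.19,.12,-100)"
```

```text
t 6.12 pos [ 0.6028 -0.2613  0.1663] yaw -1.5 F [ 1.2 -1.1 -0.6] w 5.2 -> cmd [-8.7  -6.92  4.52] 1.719 tilt [ 0.009 -0.004 -1.   ]
```

Request:
{"op": "drive_tool", "data": {"commands": [[4,[-9.5,-9,2],-1.576],[4,[-9.5,-9,2],-1.576],[4,[-9.5,-9,2],-1.576],[4,[-9.5,-9,2],-1.576],[4,[-9.5,-9,2],-1.576],[4,[-9.5,-9,2],-1.576],[4,[-9.5,-9,2],-1.576],[4,[-9.5,-9,2],-1.576],[4,[-9.5,-9,2],-1.576],[4,[-9.5,-9,2],-1.576]]}}

```text
time: 6.95
ee_pos: [0.5066, -0.1674, 0.1397]
tool_rot: [0.817, 0.577, -0.0, -0.0]
force: [-1.0, 0.6, 0.1]
gripper_width: 0.454
grasp_force: 0.0
```

```bash
python3 -c "
from h import *
go(.508,-.17,.10,88.8)"
```

```text
t 6.95 pos [ 0.5066 -0.1674  0.1397] yaw 70.5 F [-1.   0.6  0.1] w 4.0 -> cmd [-0.2   0.22  3.97] -0.32 tilt [-0. -0. -1.]
```

Request:
{"op": "drive_tool", "data": {"commands": [[4,[-0.2,0.2,1],-0.12],[4,[-0.2,0.2,2],-0.24],[4,[-0.2,0.2,3],-0.32],[4,[-0.2,0.2,4],-0.32],[4,[-0.2,0.2,6],-0.32],[4,[-0.2,0.2,8],-0.32],[4,[-0.2,0.2,9],-0.32],[4,[-0.2,0.2,9.5],-0.32],[4,[-0.2,0.2,9.5],-0.32],[4,[-0.2,0.2,9.5],-0.32]]}}

```text
time: 7.78
ee_pos: [0.5085, -0.1699, 0.0451]
tool_rot: [0.717, 0.697, 0.0, 0.0]
force: [-0.3, -0.4, 0.3]
gripper_width: 0.454
grasp_force: 0.0
```

```bash
python3 -c "
from h import *
go(.508,-.14,.045,88.8)
s=arm.get_state();cv2.imwrite('pics/t3.png',cv2.resize(arm.camera('top')[130:300,190:400,::-1],None,fx=3.5,fy=3.5,interpolation=2))"
```

```text
t 7.78 pos [ 0.5085 -0.1699  0.0451] yaw 88.4 F [-0.3 -0.4  0.3] w 4.0 -> cmd [ 2.99 -0.13  0.01] -0.007 tilt [ 0. -0. -1.]
```

View pics/t3.png

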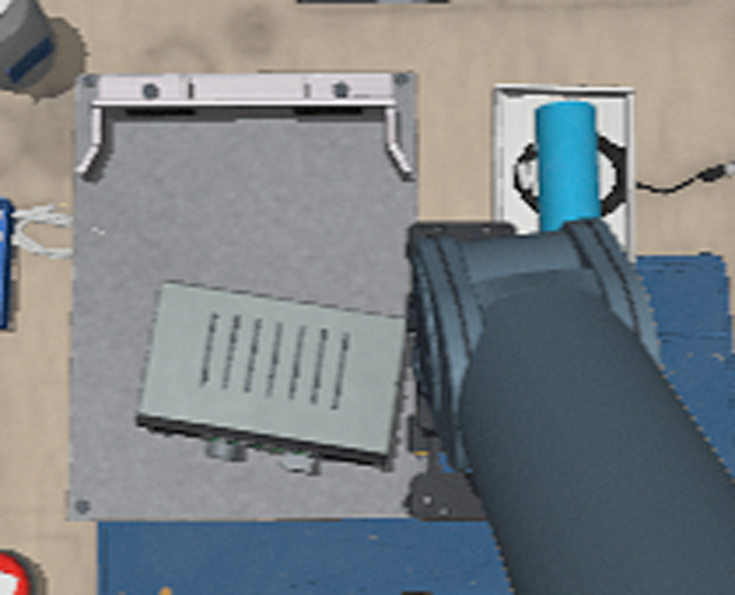

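The roll lies in the tray (535–600, 100–235) and the fingers stand clear to the right of the supply. I'm pushing it sideways to centre and square it.

Request:
{"op": "drive_tool", "data": {"commands": [[4,[0.8,0,0],0],[4,[1.3,0,0],0],[4,[1.7,0,0],0],[4,[2.1,0,0],0],[4,[2.5,0,0],0],[4,[2.9,0,0],0],[4,[3.2,0,0],0],[4,[3.5,0,0],0],[4,[3.5,0,0],0]]}}

```text
time: 8.58
ee_pos: [0.5098, -0.1359, 0.0452]
tool_rot: [0.717, 0.697, -0.0, 0.001]
force: [1.2, -4.3, 0.9]
gripper_width: 0.455
grasp_force: 1.8
```

Request:
{"op": "drive_tool", "data": {"commands": [[4,[0.3,0,0],0],[4,[0.6,0,0],0],[4,[0.9,0,0],0],[4,[1.2,0,0],0],[4,[1.2,0,0],0],[4,[1.2,0,0],0]]}}

```text
time: 9.08
ee_pos: [0.5101, -0.1239, 0.0451]
tool_rot: [0.717, 0.697, 0.0, 0.001]
force: [1.1, -4.1, 2.7]
gripper_width: 0.455
grasp_force: 2.2
```

```bash
python3 -c "
from h import *
go(.508,-.123,.045,88.8)
s=arm.get_state();cv2.imwrite('pics/t4.png',cv2.resize(arm.camera('top')[130:300,190:400,::-1],None,fx=3.5,fy=3.5,interpolation=2))"
```

```text
t 9.08 pos [ 0.5101 -0.1239  0.0451] yaw 88.4 F [ 1.1 -4.1  2.7] w 4.01 -> cmd [ 0.08 -0.21  0.01] -0.007 tilt [ 0.001 -0.001 -1.   ]
```

View pics/t4.png

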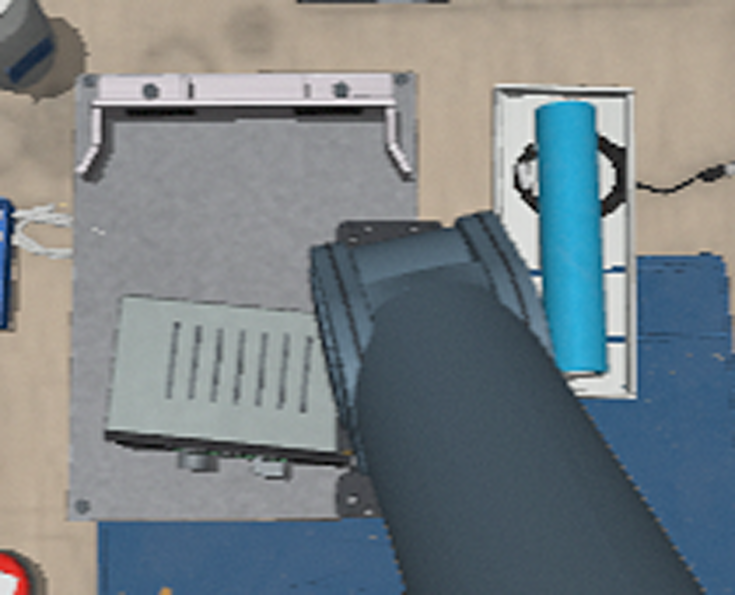

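```bash
python3 -c "
from h import *
q=world('top',np.array([(124,295),(108,431),(300,311)])/3.5+[190,130],.064);print(q)
v=q[0]-q[2];print(np.degrees(np.arctan2(-v[0],v[1])))
for a in (-3,-4,-5):
  a=np.radians(a);Rm=np.array([[np.cos(a),-np.sin(a)],[np.sin(a),np.cos(a)]])
  print(q[0,:2]-Rm@[.048,.083],q[1,:2]-Rm@[-.048,.083])"
```

```text
[[ 0.56878916  0.05060814  0.064     ]
 [ 0.47740715  0.06168833  0.064     ]
 [ 0.5550842  -0.06816749  0.064     ]]
-6.581978537833812
[ 0.51651105 -0.02976598] [ 0.52099748 -0.02371005]
[ 0.51511629 -0.02884136] [ 0.51950043 -0.0244578 ]
[ 0.51373788 -0.02789254] [ 0.51799056 -0.0251793 ]
```

Request:
{"op": "drive_tool", "data": {"commands": [[4,[-1.5,0,0],0],[4,[-3,0,0],0],[4,[-3,0,0],0],[4,[-3,0,-3],0],[4,[-3,0,-6],0],[4,[-3,0,-9],0.1],[8.8,[-3,-3,-9],0.2],[8.8,[-3,-5,-9],0.32],[8.8,[-3,-7,-9],0.44],[8.8,[-3,-8,-9],0.56]]}}

```text
time: 9.97
ee_pos: [0.4256, -0.1492, 0.1344]
tool_rot: [0.883, 0.47, -0.001, -0.001]
force: [-0.1, -0.1, -0.7]
gripper_width: 0.73
grasp_force: 0.0
```

```bash
python3 -c "
from h import *
go(.425,-.026,.12,-1.2)"
```

```text
t 9.97 pos [ 0.4256 -0.1492  0.1344] yaw 56.1 F [-0.1 -0.1 -0.7] w 6.43 -> cmd [10.19 -6.92  1.46] 1.0 tilt [-0.003  0.001 -1.   ]
```

Request:
{"op": "drive_tool", "data": {"commands": [[8.8,[10.2,-6.9,1],1.0],[8.8,[10.2,-6.9,1],1.0],[8.8,[10.2,-6.9,1],1.0],[8.8,[10.2,-6.9,1],1.0],[8.8,[10.2,-6.9,1],1.0],[8.8,[10.2,-6.9,1],1.0],[8.8,[10.2,-6.9,1],1.0],[8.8,[10.2,-6.9,1],1.0],[8.8,[10.2,-6.9,1],1.0],[8.8,[10.2,-6.9,1],1.0]]}}

```text
time: 10.8
ee_pos: [0.427, -0.0262, 0.1245]
tool_rot: [1.0, -0.008, -0.001, -0.0]
force: [-0.6, 0.4, 0.2]
gripper_width: 0.998
grasp_force: 0.0
```

```bash
python3 -c "
from h import *
go(.425,-.026,.045,-1.2)
s=arm.get_state();a=arm.camera('wrist');b=arm.camera('top')[130:300,190:400]
c=np.hstack([cv2.resize(a,(420,315)),cv2.resize(b,None,fx=1.8,fy=315/170.)])
cv2.imwrite('pics/w5.png',c[...,::-1]);cv2.imwrite('pics/raw_w5.png',a[...,::-1])"
```

```text
t 10.8 pos [ 0.427  -0.0262  0.1245] yaw -0.9 F [-0.6  0.4  0.2] w 8.79 -> cmd [-0.19 -0.01  7.95] 0.005 tilt [-0.001  0.001 -1.   ]
```

View pics/w5.png

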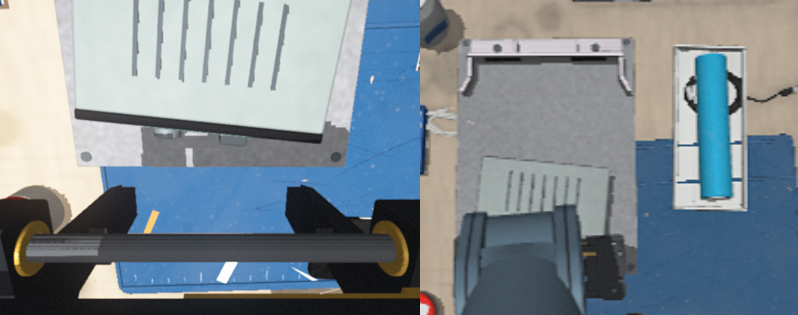

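```bash
python3 -c "
from h import *
s=arm.get_state()
q=world('wrist',[(100,147),(429,187),(223,181),(311,192)],[.064,.064,.035,.035],s);print(q,np.linalg.norm(q[0]-q[1]))
for p in (q[:2],q[2:]):
  v=p[0]-p[1];print(p.mean(0),np.degrees(np.arctan2(-v[0],v[1])))"
```

```text
[[ 0.47726133  0.06307543  0.064     ]
 [ 0.45453751 -0.10388435  0.064     ]
 [ 0.45294876  0.00724975  0.035     ]
 [ 0.44551212 -0.04529469  0.035     ]] 0.1684990763756031
[ 0.46589942 -0.02040446  0.064     ] -7.750536077157824
[ 0.44923044 -0.01902247  0.035     ] -8.055595556348292
```

Panel middle is at (0.466, -0.020) with yaw -7.8°; the edge measures 168 mm of 170. The supply is centred well, so I'm lowering the open fingers and pushing the panel on both bare areas.

Request:
{"op": "drive_tool", "data": {"commands": [[8.8,[-0.3,0.1,2.5],0.005],[8.8,[-0.3,0.1,5],0.005],[8.8,[-0.3,0.1,7],0.005],[8.8,[-0.3,0.1,7.9],0.005],[8.8,[-0.3,0.1,7.9],0.005],[8.8,[0.5,0.1,7.9],0.005],[8.8,[1.5,0.1,7.9],0.005],[8.8,[2.0,0.1,7.9],0.005],[8.8,[2.5,0.1,7.9],0.005],[8.8,[3.0,0.1,7.9],0.005]]}}

```text
time: 11.73
ee_pos: [0.4542, -0.0292, 0.0459]
tool_rot: [1.0, -0.011, -0.004, 0.0]
force: [-13.4, -0.0, 10.0]
gripper_width: 1.0
grasp_force: 6.2
```

Request:
{"op": "drive_tool", "data": {"commands": [[8.8,[0.5,0,0],0],[8.8,[1,0,0],0],[8.8,[1.5,0,0],0],[8.8,[2.0,0,0],0],[8.8,[2.5,0,0],0],[8.8,[3,0,0],0],[8.8,[3.5,0,0],0],[8.8,[4,0,0],0],[8.8,[4.5,0,0],0],[8.8,[5,0,0],0]]}}

```text
time: 12.57
ee_pos: [0.5053, -0.0303, 0.0459]
tool_rot: [1.0, -0.011, -0.003, 0.0]
force: [-9.3, -0.7, 5.6]
gripper_width: 0.999
grasp_force: 4.5
```

```bash
python3 -c "
from h import *
go(.59,-.0294,.045,-1.2)
s=arm.get_state();a=arm.camera('wrist');b=arm.camera('top')[130:300,190:400]
c=np.hstack([cv2.resize(a,(420,315)),cv2.resize(b,None,fx=1.8,fy=315/170.)])
cv2.imwrite('pics/w6.png',c[...,::-1])"
```

```text
t 12.57 pos [ 0.5053 -0.0303  0.0459] yaw -1.2 F [-9.3 -0.7  5.6] w 8.8 -> cmd [ 8.47 -0.27  0.04] -0.0 tilt [-0.006 -0.    -1.   ]
```

View pics/w6.png

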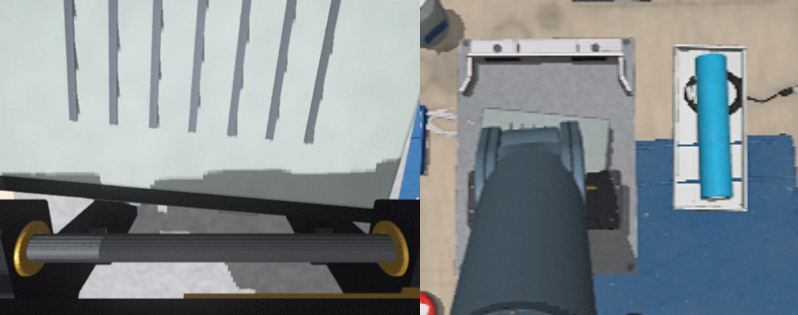

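The supply kept its 7° yaw: the left finger inner edge (own y ≈ 35) is bearing on the round button. I'm backing off and lifting to measure again.

Request:
{"op": "drive_tool", "data": {"commands": [[8.8,[-1,0,0],0],[8.8,[-2.3,0,0],0],[8.8,[-2.3,0,0],0],[8.8,[-2.3,0,-2],0],[8.8,[-2.3,0,-5],0],[8.8,[-2.3,0,-7],0],[8.8,[-2.3,0,-7.9],0],[8.8,[-2.3,0,-7.9],0],[8.8,[-2.3,0,-7.9],0]]}}

```text
time: 13.42
ee_pos: [0.4854, -0.0296, 0.1248]
tool_rot: [1.0, -0.011, 0.001, -0.0]
force: [0.2, 0.2, -0.1]
gripper_width: 0.996
grasp_force: 0.0
```

```bash
cat >> h.py <<'E'
def panel(a):
    "black panel strip in a wrist picture (RGB): top-edge ends (px), candidates"
    m=(a.max(2)<50).astype(np.uint8);m[300:]=0
    n,l,st,_=cv2.connectedComponentsWithStats(m)
    k=[i for i in range(1,n) if st[i,2]>200 and st[i,1]<230]
    for i in k:
        ys,xs=np.nonzero(l==i);print(st[i])
        cols=np.unique(xs);top=np.array([ys[xs==c].min() for c in cols])
        g=(cols>cols[0]+15)&(cols<cols[-1]-15);p=np.polyfit(cols[g],top[g],1)
        yield [(c,np.polyval(p,c)) for c in (cols[0],cols[-1])]
E
python3 -c "
from h import *
print(list(panel(cv2.imread('pics/raw_w5.png')[...,::-1])))
s=arm.get_state();a=arm.camera('wrist');cv2.imwrite('pics/raw_w7.png',a[...,::-1])
go(.48,-.029,.12,-1.2)
for e in panel(a):
  q=world('wrist',e,.064,s);v=q[0]-q[1];print(e,q,q.mean(0),np.linalg.norm(v),np.degrees(np.arctan2(-v[0],v[1])))"
```

```text
[]
t 13.47 pos [ 0.4846 -0.0297  0.1241] yaw -1.2 F [-0.6  1.2 -0.7] w 8.79 -> cmd [-0.46 -0.06  0.41] -0.0 tilt [-0.  0. -1.]
```

```bash
python3 -c "
from h import *
for f in ('pics/raw_w5.png','pics/raw_w7.png'):
  a=cv2.imread(f)
  for c in (110,150,200,260,350,420): print(c,[(r,tuple(int(x) for x in a[r,c])) for r in range(130,236,7)][::1] if 0 else a[120:240:5,c].max(1).tolist())
  g=a.max(2)<70
  n,l,st,_=cv2.connectedComponentsWithStats(g.astype(np.uint8));print(st[st[:,4]>400])
"
```

```text
110 [227, 230, 227, 228, 230, 176, 77, 74, 188, 218, 219, 222, 218, 216, 220, 220, 227, 150, 149, 219, 214, 248, 247, 244]
150 [230, 229, 230, 228, 228, 229, 101, 67, 63, 221, 220, 223, 217, 223, 223, 226, 217, 216, 212, 215, 209, 186, 192, 196]
200 [229, 229, 230, 230, 227, 229, 231, 107, 66, 58, 141, 126, 126, 131, 120, 129, 126, 134, 127, 124, 125, 194, 194, 193]
260 [226, 226, 225, 223, 227, 227, 225, 226, 195, 59, 51, 144, 198, 121, 122, 122, 130, 124, 134, 124, 124, 197, 192, 190]
350 [222, 226, 225, 226, 222, 222, 224, 225, 223, 227, 156, 51, 54, 117, 120, 123, 117, 129, 128, 124, 120, 194, 193, 191]
420 [223, 217, 224, 221, 221, 221, 219, 216, 222, 217, 222, 217, 41, 44, 36, 122, 118, 124, 122, 117, 118, 196, 188, 193]
[[     0      0    560    399 188782]
 [   101    150    329     42   3558]
 [     0    247    560    173  42391]]
110 [227, 228, 226, 216, 71, 69, 84, 211, 205, 214, 210, 215, 219, 210, 217, 218, 220, 219, 214, 220, 216, 220, 210, 220]
150 [230, 230, 231, 229, 187, 68, 65, 147, 217, 211, 216, 209, 215, 216, 216, 206, 211, 210, 220, 219, 217, 207, 211, 211]
200 [231, 231, 231, 228, 228, 183, 61, 61, 129, 186, 129, 128, 125, 129, 124, 124, 130, 131, 130, 122, 130, 130, 124, 123]
260 [221, 223, 226, 227, 228, 228, 211, 58, 56, 101, 221, 216, 190, 121, 116, 118, 124, 119, 117, 122, 113, 122, 120, 118]
350 [225, 228, 226, 226, 227, 222, 227, 221, 168, 52, 50, 98, 121, 116, 110, 114, 115, 118, 120, 117, 116, 117, 113, 118]
420 [218, 222, 222, 217, 221, 218, 220, 221, 224, 218, 41, 41, 36, 127, 129, 120, 117, 120, 117, 112, 114, 126, 119, 117]
[[     0      0    560    399 188168]
 [    95    137    331     44   3831]
 [     0    246    560    174  42778]]
```

Threshold 80 isolates the strip; measuring.

```bash
sed -i 's/a.max(2)<50/a.max(2)<80/;s/m\[300:\]=0/m[240:]=0/' h.py; cat >> h.py <<'E'
def measure(f=None,s=None):
    s=s or arm.get_state();a=arm.camera('wrist') if f is None else cv2.imread(f)[...,::-1]
    for e in panel(a):
        q=world('wrist',e,.064,s);v=q[0]-q[1];print(q.round(4).tolist(),q.mean(0).round(4),'len',np.linalg.norm(v).round(4),'yaw',np.degrees(np.arctan2(-v[0],v[1])).round(2))
    return a
E
python3 -c "
from h import *
measure('pics/raw_w7.png')
a=cv2.imread('pics/raw_w7.png')
# buttons: greenish/grey protrusions below strip
for c in range(190,345,6): print(c,a[150:215:4,c].max(1).tolist())
"
```

```text
[  95  137  332   45 4176]
[[0.5406, 0.0611, 0.064], [0.5209, -0.1046, 0.064]] [ 0.5308 -0.0218  0.064 ] len 0.1669 yaw -6.78
190 [68, 59, 90, 215, 221, 182, 124, 126, 131, 125, 117, 117, 124, 124, 123, 121, 138]
196 [69, 63, 62, 201, 206, 122, 119, 125, 128, 130, 124, 118, 133, 134, 128, 124, 126]
202 [60, 62, 47, 140, 152, 157, 130, 128, 121, 130, 124, 125, 125, 128, 132, 124, 123]
208 [60, 64, 50, 170, 195, 200, 181, 125, 124, 129, 122, 120, 125, 123, 120, 121, 119]
214 [55, 62, 56, 180, 218, 217, 216, 116, 124, 118, 122, 121, 121, 114, 112, 124, 125]
220 [60, 59, 60, 148, 203, 197, 193, 117, 125, 126, 121, 123, 121, 122, 122, 122, 121]
226 [47, 56, 51, 114, 169, 168, 159, 116, 126, 119, 116, 124, 123, 121, 120, 121, 119]
232 [65, 66, 52, 77, 122, 123, 114, 125, 125, 125, 111, 118, 122, 115, 121, 124, 121]
238 [96, 65, 60, 56, 112, 115, 120, 122, 118, 124, 122, 127, 123, 118, 125, 122, 116]
244 [144, 59, 57, 47, 126, 117, 118, 119, 117, 119, 122, 125, 118, 123, 124, 118, 125]
250 [171, 61, 59, 52, 178, 217, 219, 215, 114, 129, 127, 125, 206, 213, 211, 211, 212]
256 [205, 52, 59, 5
[... 582 characters left out ...]
 121]
298 [227, 204, 47, 57, 53, 173, 225, 225, 213, 115, 121, 117, 120, 128, 120, 116, 122]
304 [226, 216, 43, 53, 58, 129, 222, 220, 128, 119, 125, 127, 121, 114, 117, 121, 119]
310 [221, 220, 45, 56, 48, 103, 227, 217, 116, 109, 122, 125, 117, 119, 122, 109, 112]
316 [222, 222, 68, 50, 53, 60, 217, 219, 112, 111, 120, 114, 119, 123, 123, 117, 119]
322 [226, 228, 109, 56, 45, 46, 212, 217, 109, 101, 127, 119, 122, 122, 121, 122, 128]
328 [227, 229, 163, 52, 58, 41, 138, 127, 123, 115, 124, 114, 110, 121, 120, 116, 123]
334 [227, 226, 194, 51, 54, 45, 122, 116, 114, 122, 113, 119, 119, 118, 120, 123, 126]
340 [224, 226, 206, 45, 51, 48, 140, 119, 113, 115, 118, 118, 119, 122, 118, 120, 120]
```

Panel middle is at (0.531, -0.022), yaw -6.8°, so the tool was 8 mm too far right. I'm shifting 5 mm left and pushing again.

Request:
{"op": "drive_tool", "data": {"commands": [[8.8,[0,-0.5,2.5],0],[8.8,[0,-0.5,5],0],[8.8,[0,-0.5,7],0],[8.8,[0,-0.5,7.9],0],[8.8,[0,-0.5,7.9],0],[8.8,[1,-0.5,7.9],0],[8.8,[2,-0.5,7.9],0],[8.8,[2.8,-0.5,7.9],0],[8.8,[3.2,-0.5,7.9],0],[8.8,[3.6,-0.5,7.9],0]]}}

```text
time: 14.3
ee_pos: [0.5189, -0.0264, 0.046]
tool_rot: [1.0, -0.012, -0.003, 0.0]
force: [-11.8, -1.8, 8.9]
gripper_width: 1.001
grasp_force: 5.5
```

Request:
{"op": "drive_tool", "data": {"commands": [[8.8,[0.4,0,0],0],[8.8,[0.8,0,0],0],[8.8,[1.2,0,0],0],[8.8,[1.6,0,0],0],[8.8,[2.0,0,0],0],[8.8,[2.4,0,0],0],[8.8,[2.4,0,0],0]]}}

```text
time: 14.88
ee_pos: [0.5439, -0.0262, 0.046]
tool_rot: [1.0, -0.011, -0.001, 0.0]
force: [-4.9, -0.7, -1.3]
gripper_width: 1.0
grasp_force: 2.3
```

```bash
cat >> h.py <<'E'
def slope():
    s=arm.get_state();a=arm.camera('wrist')[100:320].max(2)<80
    cols=np.arange(60,500,8);r=np.array([np.argmax(a[:,c]) for c in cols])+100
    ok=r>100
    for _ in range(4):
        p=np.polyfit(cols[ok],r[ok],1);ok=(np.abs(np.polyval(p,cols)-r)<max(3,0.7*np.abs(np.polyval(p,cols)-r)[ok].max()))&(r>100)
    q=world('wrist',[(c,np.polyval(p,c)) for c in (60,500)],.064,s);v=q[0]-q[1]
    print('n',ok.sum(),r.tolist(),'panel x',q[:,0].round(4),'yaw',np.degrees(np.arctan2(-v[0],v[1])).round(2))
E
python3 -c "
from h import *
go(.59,-.0294,.045,-1.2);slope()"
```

```text
t 14.88 pos [ 0.5439 -0.0262  0.046 ] yaw -1.2 F [-4.9 -0.7 -1.3] w 8.81 -> cmd [4.62 0.22 0.09] -0.0 tilt [-0.003 -0.    -1.   ]
n 54 [266, 276, 276, 276, 276, 276, 276, 276, 276, 276, 276, 276, 276, 276, 276, 276, 276, 276, 276, 276, 276, 276, 276, 276, 276, 276, 276, 276, 276, 276, 276, 276, 276, 276, 276, 276, 276, 275, 276, 275, 275, 275, 275, 275, 275, 275, 275, 275, 275, 275, 275, 275, 275, 275, 275] panel x [0.5631 0.5605] yaw -1.06
```

The force is now 4.9 N and the panel edge is parallel to the tool (yaw -1.06°). I'm continuing to the stop.

Request:
{"op": "drive_tool", "data": {"commands": [[8.8,[0.5,0,0],0],[8.8,[1,0.05,0],0],[8.8,[1.5,0.05,0],0],[8.8,[2,0.1,0],0],[8.8,[2.5,0.1,0],0],[8.8,[3,0.1,0],0],[8.8,[3.5,0.1,0],0],[8.8,[4,0.1,0],0],[8.8,[4.4,0.1,0],0],[8.8,[4.4,0.1,0],0]]}}

```text
time: 15.77
ee_pos: [0.5894, -0.0279, 0.0458]
tool_rot: [1.0, -0.011, 0.0, 0.0]
force: [-2.9, 0.2, -2.5]
gripper_width: 0.998
grasp_force: 1.3
```

Request:
{"op": "drive_tool", "data": {"commands": [[8.8,[0.2,0,0],0],[8.8,[0.4,0,0],0],[8.8,[0.6,0,0],0],[8.8,[0.6,0,0],0]]}}

```text
time: 16.1
ee_pos: [0.594, -0.0279, 0.0458]
tool_rot: [1.0, -0.011, -0.001, -0.0]
force: [-5.3, 0.6, -1.0]
gripper_width: 1.002
grasp_force: 2.5
```

```bash
python3 -c "
from h import *
go(.6,-.0294,.045,-1.2)"
```

```text
t 16.1 pos [ 0.594  -0.0279  0.0458] yaw -1.2 F [-5.3  0.6 -1. ] w 8.83 -> cmd [0.6  0.13 0.08] -0.0 tilt [-0.002  0.    -1.   ]
```

Request:
{"op": "drive_tool", "data": {"commands": [[8.8,[0.15,0,0],0],[8.8,[0.3,0,0],0],[8.8,[0.4,0,0],0],[8.8,[0.4,0,0],0]]}}

```text
time: 16.43
ee_pos: [0.5958, -0.028, 0.0458]
tool_rot: [1.0, -0.01, -0.003, 0.0]
force: [-13.4, 0.6, 11.5]
gripper_width: 0.998
grasp_force: 6.9
```

Request:
{"op": "drive_tool", "data": {"commands": [[8.8,[0.15,0,0],0],[8.8,[0.3,0,0],0],[8.8,[0.3,0,0],0]]}}

```text
time: 16.68
ee_pos: [0.5958, -0.0281, 0.0456]
tool_rot: [1.0, -0.01, -0.006, 0.0]
force: [-23.8, 0.9, 19.2]
gripper_width: 1.0
grasp_force: 11.6
```

Contact with the stop: the tool stalled at x = 0.5958 and the force rose to 24 N. I'm backing off, lifting and closing the fingers.

Request:
{"op": "drive_tool", "data": {"commands": [[8.8,[-0.6,0,0],0],[8.8,[-1.5,0,0],0],[8.8,[-3.5,0,0],0],[8.8,[-4.5,0,-2],0],[8.8,[-4.5,0,-5],0],[8.8,[-4.5,0,-7.9],0],[8.8,[-4.5,0,-7.9],0],[8.8,[-4.5,0,-7.9],0]]}}

```text
time: 17.35
ee_pos: [0.5592, -0.0272, 0.127]
tool_rot: [1.0, -0.011, 0.003, -0.0]
force: [-0.9, -0.4, -0.3]
gripper_width: 1.004
grasp_force: 0.0
```

```bash
python3 -c "
from h import *
go(.56,-.0029,.125,-1.2)
a=measure();cv2.imwrite('pics/raw_w8.png',a[...,::-1])
cv2.imwrite('pics/raw_t8.png',arm.camera('top')[...,::-1])
for r in (150,160,164,168,172,176,180,184,188): print(r,a[r,190:345:5].max(1).tolist())
"
```

```text
t 17.35 pos [ 0.5592 -0.0272  0.127 ] yaw -1.2 F [-0.9 -0.4 -0.3] w 8.84 -> cmd [ 0.03 -2.43  0.2 ] -0.0 tilt [ 0.007  0.    -1.   ]
[ 105  137  331   14 4007]
[[0.6145, 0.0603, 0.064], [0.6113, -0.1065, 0.064]] [ 0.6129 -0.0231  0.064 ] len 0.1668 yaw -1.12
150 [98, 98, 93, 89, 97, 95, 90, 94, 90, 94, 91, 92, 95, 92, 89, 90, 91, 89, 91, 89, 82, 87, 89, 95, 94, 90, 94, 95, 98, 94, 101]
160 [209, 211, 211, 209, 183, 175, 207, 224, 203, 166, 131, 90, 188, 186, 214, 204, 209, 207, 213, 209, 214, 214, 195, 227, 223, 225, 220, 220, 215, 179, 206]
164 [208, 210, 213, 209, 195, 170, 199, 223, 200, 168, 126, 123, 218, 211, 215, 210, 211, 211, 208, 220, 219, 212, 187, 223, 224, 220, 217, 215, 215, 183, 208]
168 [206, 210, 213, 215, 200, 202, 205, 188, 179, 202, 220, 214, 215, 211, 216, 206, 207, 204, 206, 215, 212, 203, 203, 189, 187, 187, 185, 189, 188, 217, 211]
172 [143, 124, 126, 115, 132, 124, 118, 121, 115, 123, 132, 138, 218, 208, 210, 211, 213, 207, 207, 207, 205, 207, 213, 209, 210, 212, 210, 213, 131, 119, 116]
176 [180, 122, 126, 119, 124, 124, 120, 121, 118, 122, 114, 123, 222, 206, 210, 208, 212, 208, 206, 113, 116, 121, 125, 119, 119, 118, 121, 126, 131, 124, 126]
180 [119, 123, 119, 121, 116, 116, 122, 115, 117, 109, 118, 127, 184, 174, 186, 185, 178, 198, 135, 120, 118, 122, 128, 120, 126, 123, 118, 126, 122, 117, 118]
184 [115, 124, 120, 115, 119, 112, 118, 118, 110, 123, 124, 123, 123, 122, 120, 119, 120, 115, 118, 123, 116, 118, 124, 117, 125, 126, 118, 119, 119, 114, 122]
188 [121, 125, 120, 118, 122, 120, 116, 115, 114, 118, 122, 126, 124, 128, 123, 125, 124, 114, 127, 118, 128, 117, 122, 119, 119, 117, 119, 123, 124, 120, 123]
```

Supply yaw is -1.12° against the bracket's -1.1°, and both buttons are still out (ends at row 168). The round button is at y ≈ 0.003. I'm closing the fingers and pushing it.

Request:
{"op": "drive_tool", "data": {"commands": [[0,[0,-1.5,0],0],[0,[0,-3,0],0],[0,[0,-3,0],0],[0,[0,-3,2],0],[0,[0,-3,5],0],[0,[0,-3,7.5],0],[0,[0,-3,8.6],0],[0,[0,-3,8.6],0],[0,[0.8,-3,8.6],0],[0,[1.6,-3,8.6],0]]}}

```text
time: 18.28
ee_pos: [0.5747, 0.0021, 0.0398]
tool_rot: [1.0, -0.011, 0.001, 0.0]
force: [1.1, -0.9, -0.1]
gripper_width: 0.264
grasp_force: 0.0
```

Request:
{"op": "drive_tool", "data": {"commands": [[0,[0.4,0,0],0],[0,[0.8,0,0],0],[0,[1.0,0,0],0],[0,[1.0,0,0],0]]}}

```text
time: 18.62
ee_pos: [0.5839, 0.0025, 0.0392]
tool_rot: [1.0, -0.01, 0.0, -0.0]
force: [-1.1, -0.1, -0.8]
gripper_width: 0.002
grasp_force: 0.0
```

```bash
python3 -c "
from h import *
go(.592,.003,.04,-1.2)"
```

```text
t 18.62 pos [0.5839 0.0025 0.0392] yaw -1.2 F [-1.1 -0.1 -0.8] w 0.02 -> cmd [ 0.81 -0.06 -0.08] 0.0 tilt [ 0.001  0.    -1.   ]
```

Request:
{"op": "drive_tool", "data": {"commands": [[0,[0.2,0,0],0],[0,[0.4,0,0],0],[0,[0.6,0,0],0],[0,[0.8,0,0],0],[0,[0.9,0,0],0],[0,[0.9,0,0],0]]}}

```text
time: 19.12
ee_pos: [0.5884, 0.0021, 0.0381]
tool_rot: [1.0, -0.01, -0.004, 0.0]
force: [-9.4, 0.5, 8.6]
gripper_width: 0.008
grasp_force: 5.1
```

Request:
{"op": "drive_tool", "data": {"commands": [[0,[0.15,0,0],0],[0,[0.3,0,0],0],[0,[0.3,0,0],0]]}}

```text
time: 19.37
ee_pos: [0.5914, 0.0021, 0.0381]
tool_rot: [1.0, -0.01, -0.004, 0.0]
force: [-9.7, 0.4, 8.0]
gripper_width: 0.004
grasp_force: 5.1
```

Request:
{"op": "drive_tool", "data": {"commands": [[0,[0.15,0,0],0],[0,[0.3,0,0],0],[0,[0.3,0,0],0]]}}

```text
time: 19.62
ee_pos: [0.5928, 0.002, 0.0378]
tool_rot: [1.0, -0.01, -0.006, 0.0]
force: [-13.9, 1.0, 9.8]
gripper_width: 0.009
grasp_force: 7.0
```

Request:
{"op": "drive_tool", "data": {"commands": [[0,[0.15,0,0],0],[0,[0.3,0,0],0],[0,[0.3,0,0],0]]}}

```text
time: 19.87
ee_pos: [0.593, 0.002, 0.0373]
tool_rot: [1.0, -0.01, -0.009, 0.0]
force: [-20.1, 1.4, 14.2]
gripper_width: 0.007
grasp_force: 10.3
```

Request:
{"op": "drive_tool", "data": {"commands": [[0,[0.2,0,0],0],[0,[0.3,0,0],0],[0,[0.3,0,0],0],[0,[0.3,0,0],0]]}}

```text
time: 20.2
ee_pos: [0.5933, 0.002, 0.037]
tool_rot: [1.0, -0.01, -0.012, 0.0]
force: [-29.5, 1.6, 22.7]
gripper_width: 0.004
grasp_force: 14.4
```

Request:
{"op": "drive_tool", "data": {"commands": [[0,[-0.8,0,0],0],[0,[-2,0,0],0],[0,[-4,0,0],0],[0,[-4.5,0,-2],0],[0,[-4.5,0,-5],0],[0,[-4.5,2,-8.8],0],[0,[-4.5,3,-8.8],0],[0,[-4.5,3,-8.8],0],[0,[-4.5,3,-8.8],0]]}}

```text
time: 20.95
ee_pos: [0.5584, -0.0279, 0.1265]
tool_rot: [1.0, -0.011, -0.0, 0.0]
force: [0.4, -0.9, -1.0]
gripper_width: 0.004
grasp_force: 0.0
```

```bash
python3 -c "
from h import *
go(.4,-.3,.25,-1.2)
a=measure();b=arm.camera('top')[100:310,150:400];c=arm.camera('scene')[170:280,180:350]
top=np.hstack([cv2.resize(a[60:260],None,fx=.7,fy=1.4),cv2.resize(b,(400,280))])
bot=cv2.resize(c,(494,300))
o=np.zeros((580,792,3),np.uint8);o[:280]=top[:,:792];o[280:,:494]=bot
cv2.imwrite('pics/fin.png',o[...,::-1])"
```

```text
t 20.95 pos [ 0.5584 -0.0279  0.1265] yaw -1.3 F [ 0.4 -0.9 -1. ] w 0.04 -> cmd [-15.22  27.57 -12.35] -0.002 tilt [-0. -0. -1.]
[ 102  134  333   15 4253]
[[0.6149, 0.0604, 0.064], [0.6115, -0.1063, 0.064]] [ 0.6132 -0.023   0.064 ] len 0.1667 yaw -1.16
```

View pics/fin.png

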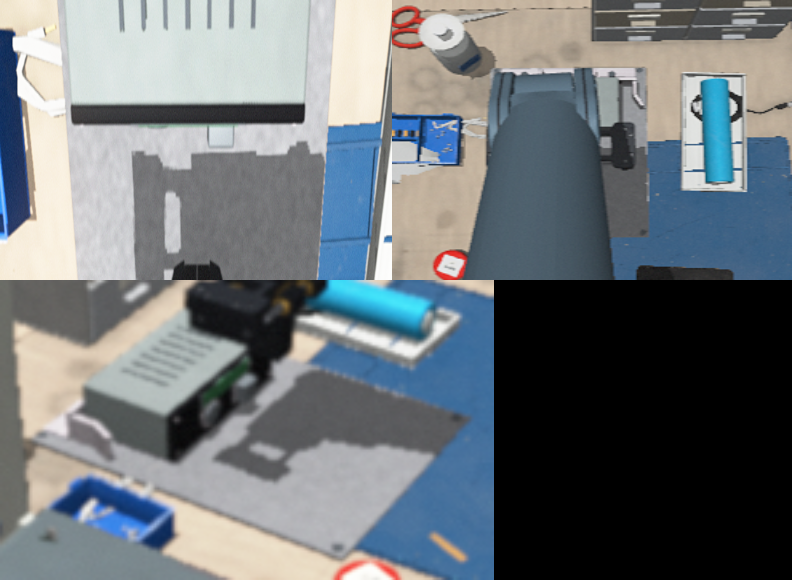

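In the final views the round button is in (barely visible at 165,125), the square button is still out (220,135), the supply sits at the stop at yaw -1.16°, and the roll is in the tray. The arm is touching nothing.

```bash
python3 -c "
from rig import arm
print(arm.sign_off())"
```

```text
the job is handed in; nothing more can be done
None
```

The job is handed in at about 21 s: the roll is in the tray, the supply is square against the stop (about 7 mm off centre between the cheeks), the round button is fully in, the square one is out, and the jar and bottle were not touched; one early push caught the round button before the supply was braced, but the camera showed it still out afterwards.

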